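Lock a bayonet torch head into the spring test socket

TASK

Fit the black torch head with the brass bayonet base into the test socket on the bench: find the two slots with its pins (turn it gently on the rim until they drop in, if you cannot see them), push it down against the spring, twist it clockwise (seen from above) a quarter turn, and let the spring lift it so that it is locked and stays in on its own. Do not force it against the socket, and leave the other torch heads where they stand.

Things in the scene. Friction and masses are not known exactly. Their poses are not given: they have to be found in the camera images.
- lamp_mid (a point): Centre of the loose torch head with the bayonet base, 39 mm above its underside. It stands upright, 78 mm tall, 115 g: below, a 28 mm long brass plug of 30 mm diameter with chamfered foot; above, a plain round matt black shell, 41 mm in diameter, 50 mm tall, to be gripped round the outside at any yaw. z up along the axis.
- lamp_pins (a point): Point on the axis of that torch head, 8 mm above its underside, where two round steel bayonet pins, 6 mm thick, stand out of the brass plug along +x and -x of this frame, to 22.5 mm from the axis. The part is the same after half a turn.
- test_stand: Fixed stand: black plate 104 mm square, 10 mm thick, origin at the centre of its underside, with a 63 mm knurled aluminium socket ring (blue inside) on it. Two yellow marks on the plate lie along +x and -x. The ring is clamped at any angle within 0.5 rad of the marks: its two slots show in images; the pose given here does not tell their angle, so find them by feel.
- socket_rim (a point): Centre of the socket's mouth, on its flat rim, 46 mm above the bench, z up. Bore 33 mm wide. Two opposite entry slots for the pins, 8 to 10 mm wide, reach 24 mm from the axis. Depths of the plug's underside below the rim: pins beside the slots rest on the rim at 5 mm; the spring plunger is met at 10; pins clear the 8 mm lip and can turn at 19; hard bottom at 24. Turn at 20 to 23.
- lock_point (a point): Point fixed on the socket's axis, 24 mm above the rim: the torch head's centre is here when it is locked (plug 15 mm deep). From the slots the pins turn only clockwise seen from above: notches in the lip's underside, 4 mm deep, take them at 1.35 to 1.7 rad, then a solid stop. Released there, the spring lifts the head into the notches. Not locked, it stands 5 mm or more higher.
- plunger (a joint): Travel of the spring plunger in the socket, m: 0 is up, 0.014 is hard down; 2 N at first touch, 5.6 N when the head is locked (0.005), 8.4 N when the pins can turn (0.009), 12 N at the bottom.
- head_a_mid (a point): Middle of a plain black torch head (no brass base), 40 mm in diameter, 53 mm tall, open top, loose and upright on the bench: leave it alone.
- head_b_mid (a point): Middle of another plain black torch head, 42 mm in diameter, 52 mm tall: leave it alone.
- head_c_mid (a point): Middle of a third plain black torch head, 41 mm in diameter, 49 mm tall: leave it alone.
Things that resemble listed ones, but are neither listed nor needed, are in the scene too. What is shaped like the part that bears lamp_mid but green or turquoise is not meant.

How it is judged:
On the way, in this order (a step that is already met when the one before it is completed fails the run):
1. the torch head with the brass base is lifted off the bench (height (world z) of lamp_mid above 0.075 m), for 0.1 s.
2. its pins are through the slots and it is pushed down against the spring far enough to turn (horizontal distance between lamp_mid and socket_rim below 0.006 m and z of lamp_mid in the frame of socket_rim below 0.0213 m), for 0.1 s.
At the end, for the whole second after the job is handed in: The torch head stands locked in the socket, let go: its pins are up in the notches under the lip and the spring is held compressed (plunger pressed by more than 3 mm). Its centre is then 22.5 to 26.2 mm above the rim, within 6 mm of the socket's axis, and it is upright within 0.12 rad (z of lamp_mid in the frame of socket_rim between 0.0225 and 0.0262 m and horizontal distance between lamp_mid and socket_rim below 0.006 m and angle between lamp_mid's own z axis and vertical below 0.12 rad and value of joint plunger above 0.003 m); the robot touches nothing.
It fails at once if the torch head is forced against the socket with more than 45 N (contact force between lamp and test_stand above 45 N).
It fails at once if one of the plain torch heads is moved by more than 15 mm (distance of any of head_a_mid, head_b_mid, head_c_mid from where it was at the start of the episode above 0.015 m).
It also fails if it takes over 72 s, if anything falls off the work surface, if the arm or the gripper's body presses on something with over 40 N, if the wrist force passes 120 N, or if a joint passes its speed limit or range.

ROBOT

A 6-joint arm with a two-finger parallel gripper is mounted at the origin on a cart in front of the work surface, level with it; the furniture and walls round the work are solid. World frame = base frame: x ahead of the robot, y to its left, z up, the work surface at z = 0. Lengths are in m, angles in rad, forces in N, time in s.
With the tool pointing down it reaches from about 0.35 to 0.775 m from the base axis. Payload 5.5 kg.
Tool frame: the origin (TCP) lies at the very end of the fingers, on their centre line; the grasp point (between the pads) lies 19 mm behind it (env.grip_point_offset is the distance from the TCP to the grasp point, in m); z points along the fingers, y is the line along which they close (so a half turn about z gives the same grasp; the last joint's range is limited). The gripper opens to 85 mm and grips with 20 to 120 N. Pads are 22 mm wide; open, the fingers measure 114 mm over their backs; the gripper's body (76 mm by 85 mm) begins 54 mm behind the grasp point. The pads swing forward as they close: fully open they stand 13 mm farther back than shut.
Start: joints at [-1.424, 0.313, 0.046, 1.304, 0, 1.431], TCP at [0.163, -0.552, 0.194] pointing down, gripper open.
Joint ranges: [-2.76, 2.76], [-0.86, 1.69], [-1.03, 1.26], [-2.2, 2.34], [-1.47, 1.5], [-3.14, 3.14]. Speed limits (rad/s): [2.57, 2.57, 3.14, 3.14, 3.14, 3.14].

INTERFACE

Orientations are given as a unit quaternion [w, x, y, z].
In Python, from workcell import sensors, imaging, workorder, env gives the robot as it stands.
- The arm moves only by the shell command python3 -m handwheel 'ROWS' [FORCE]. ROWS is JSON, a list of rows, each a list of 5 numbers: the shift along the tool's x, y, z in mm, then the turn about the tool's z in rad, then the opening, from 0 (shut) to 1 (fully open). A call has 1 to 8 rows; each row is the pose to reach, as a shift and turn from the pose commanded when the call began, along the tool's axes at that moment; what a row does not reach only later rows make up. A row lasts 1/10 s, in which the tool goes at most 50 mm and 8.59 degrees, less where a joint would pass 70% of its speed; a pose out of reach is approached as far as the arm can. A call with a gripper value outside its range is refused whole. The fingers move at their own pace and stop on an object; FORCE is the grip in N (left out, the last holds). Time passes only in rows, so rows that repeat a pose let the fingers close. It gives the time, the measured TCP pose, the force, the opening and the grip force at its end, in the units of the state.
- sensors.get_state(): the state, without advancing time (a new reading comes with each control period).
- imaging.read_camera(name): name is "side" or "top" or "wrist"; returns a dict with "color" (420x560x3 uint8, blue, green, red), "z_map" (420x560 float32, m along the optical axis (not along the pixel's ray), 0 where there is no reading), "fx", "fy", "cx", "cy" (pixels), "xyz" and "rotation" of the camera in the world. Camera axes: x right, y down, z forward; pixel columns grow to the right and rows downward; lengths in m; the calibration is good to about 2 mm. A picture is of the moment at which its call begins.
- workorder.hand_in(): hands the job in; it is judged then, once.
The state is a dict: "clock": time; "joint_pos": joint angles; "qvel": joint speeds; "tau": joint torques, N m; "tcp_pos": TCP position; "orientation": TCP orientation; "wrist_force": force on the tool from outside, world axes, zero at the start; "ft_torque": the same for the moment, N m; "finger_gap": finger opening in m; "grip_force": force on a finger pad.
Only numpy, scipy, OpenCV 4.12 (cv2) and the standard library are available. Lean on these libraries where they do the work, as an engineer would, in place of code of your own. Each camera call takes 0.05 s, during which the arm holds its last target. There are 200 camera calls.

## Working session

There is one attempt and no reset: what is moved stays moved. The work goes in short steps, Python scripts to look and compute and a shell command to move; the robot and the scene stay as the last step left them, time stands still between calls to the robot, and variables do not carry over. Pictures are saved under pics/ and viewed, at most 10 in all, crops included, and the job is handed in when it is done.

```bash
mkdir -p pics
cat > h.py <<'E'
import numpy as np, cv2
from workcell import sensors, imaging, workorder, env
def pix(c,u,v,d=None):
    d=c["z_map"][int(v),int(u)] if d is None else d
    p=np.array([(u-c["cx"])/c["fx"]*d,(v-c["cy"])/c["fy"]*d,d])
    R=np.array(c["rotation"]); 
    if R.shape!=(3,3):
        from scipy.spatial.transform import Rotation as Q
        R=Q.from_quat(np.roll(R,-1)).as_matrix()
    return np.array(c["xyz"])+R@p
def cloud(c):
    v,u=np.mgrid[0:420,0:560]; d=c["z_map"]
    P=np.stack([(u-c["cx"])/c["fx"]*d,(v-c["cy"])/c["fy"]*d,d],-1)
    R=np.array(c["rotation"])
    if R.shape!=(3,3):
        from scipy.spatial.transform import Rotation as Q
        R=Q.from_quat(np.roll(R,-1)).as_matrix()
    W=P@R.T+np.array(c["xyz"]); W[d==0]=np.nan
    return W
E
python3 - <<'E'
from h import *
import pickle
s=sensors.get_state();print(s)
C={n:imaging.read_camera(n) for n in("top","side")}
pickle.dump(C,open("c0.pkl","wb"))
for n in C:
    print(n,C[n]["xyz"],C[n]["rotation"],C[n]["fx"]); cv2.imwrite(f"pics/{n}0.png",C[n]["color"])
E
```

```text
{'clock': 0.0, 'joint_pos': array([-1.42360564e+00,  3.14008074e-01,  4.49756485e-02,  1.30358339e+00,
        4.34278433e-07,  1.43117794e+00]), 'qvel': array([-0.00050023,  0.00133828, -0.00236365, -0.00166637,  0.00090439,
        0.00029424]), 'tau': array([-7.10634285e-04, -4.80631149e+01,  2.98530900e+01,  1.92701683e-02,
       -1.48656750e-04,  3.31359081e-05]), 'tcp_pos': array([ 0.1625596 , -0.55094648,  0.19350319]), 'orientation': array([-9.09736885e-04,  9.89734769e-01,  1.42913469e-01, -3.22727765e-06]), 'wrist_force': array([-0.44580209,  0.77745015, -0.12574389]), 'ft_torque': array([ 0.02554841,  0.01458458, -0.05129817]), 'grip_force': 0.0, 'finger_gap': 0.08570892293968992}
top [0.46417593 0.13112246 1.00712919] [ 0.01465537 -0.69948644  0.71421574 -0.01999558] 512.8207716955768
side [0.43864913 1.01413479 0.54489823] [ 0.01825242 -0.0231406   0.85680945 -0.51479018] 542.4338165853839
```

View pics/top0.png

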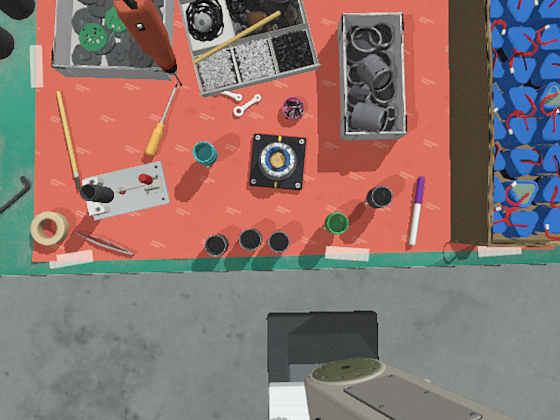

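View pics/side0.png

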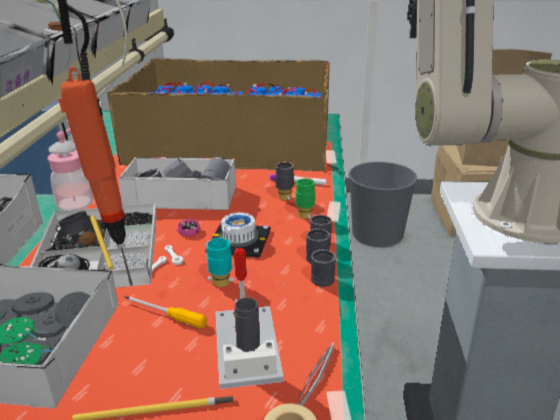

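Candidates in the top view:
- Black head at (380,197), side view (285,175), with brass visible below it.
- Plain heads at (216,244), (250,239) and (279,241).
- Black knob on the plate at (97,192).
- Green head at (337,222) and turquoise head at (205,152).

I choose (380,197). The stand is at (278,161). Next I check both in a crop and measure them.

Run:
```python
from h import *
import pickle
C=pickle.load(open("c0.pkl","rb"))
t,s=C["top"]["color"],C["side"]["color"]
a=cv2.resize(s[150:230,250:330],(400,400),interpolation=cv2.INTER_CUBIC)
b=cv2.resize(t[120:200,240:320],(400,400),interpolation=cv2.INTER_CUBIC)
cv2.imwrite("pics/crop0.png",np.hstack([a,b]))
W=cloud(C["top"])
print("lamp px",pix(C["top"],380,197),"stand",pix(C["top"],278,161))
def near(W,c,r,z0,z1):
    m=(np.hypot(W[...,0]-c[0],W[...,1]-c[1])<r)&(W[...,2]>z0)&(W[...,2]<z1); return W[m]
c=pix(C["top"],380,197)[:2]
for n in C:
    P=near(cloud(C[n]),c,.05,.06,.1)
    (u,r)=cv2.minEnclosingCircle(P[:,:2].astype(np.float32)); print(n,"lamp",len(P),u,r,np.percentile(P[:,2],[5,50,95]))
    P=near(cloud(C[n]),pix(C["top"],278,161)[:2],.05,.04,.055)
    (u,r)=cv2.minEnclosingCircle(P[:,:2].astype(np.float32)); print(n,"rim",len(P),u,r,np.median(P[:,2]))
for q in [(337,222),(279,241),(250,239),(216,244),(205,152)]: print(q,pix(C["top"],*q))
```

```text
lamp px [ 0.50981114 -0.06011107  0.03213657] stand [0.58213173 0.13285869 0.03653815]
top lamp 163 (0.5098555088043213, -0.05347961187362671) 0.019988013431429863 [0.06183375 0.07441024 0.07841949]
top rim 589 (0.5861466526985168, 0.1348239630460739) 0.03168576955795288 0.04493286172440303
side lamp 243 (0.5094029903411865, -0.05500321090221405) 0.023775942623615265 [0.06177899 0.0712278  0.07880788]
side rim 443 (0.5850796699523926, 0.13390867412090302) 0.03326955810189247 0.04597260593395036
(337, 222) [0.46394502 0.02315449 0.03222961]
(279, 241) [0.42930359 0.13417412 0.00376603]
(250, 239) [0.43438214 0.1906642  0.00335857]
(216, 244) [0.426085   0.25701972 0.00376189]
(205, 152) [0.60287473 0.2720333  0.03121385]
```

View pics/crop0.png

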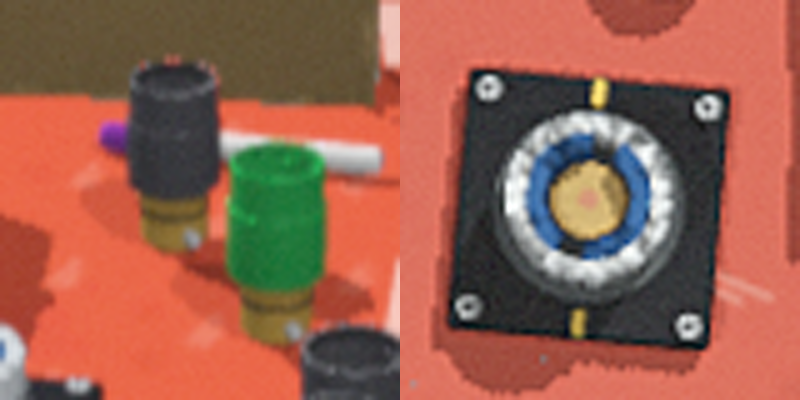

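Left: the black head has the brass base, with a pin at crop (195,238), i.e. side view (289,197.6). Right: the slots show as dark gaps at crop (605,145) and (572,247), i.e. top view (281,149) and (274.4,169.4). The choice is confirmed. Next come the pin and slot angles.

Run:
```python
from h import *
import pickle
C=pickle.load(open("c0.pkl","rb"))
def plane(c,u,v,z):
    a=pix(c,u,v,1.); o=np.array(c["xyz"]); d=a-o; return o+d*(z-o[2])/d[2]
s,t=C["side"],C["top"]
L=np.array([.5096,-.054])
p=plane(s,289.0,197.6,.008)[:2]; print("pin",p,p-L,np.linalg.norm(p-L),np.arctan2(*(p-L)[::-1]))
A=plane(t,281,149,.042);B=plane(t,274.4,169.4,.042);d=A-B
print("slots",A,B,"mid",(A+B)/2,np.linalg.norm(d),np.arctan2(d[1],d[0]))
A=plane(t,240+199/5,120+92/5,.01);B=plane(t,240+178/5,120+322/5,.01);d=A-B
print("marks",(A+B)/2,np.linalg.norm(d),np.arctan2(d[1],d[0]))
```

```text
pin [ 0.4969911  -0.04293385] [-0.0126089   0.01106615] 0.01677629050156235 2.421265836383662
slots [0.60417405 0.12670422 0.042     ] [0.56566337 0.1399745  0.042     ] mid [0.58491871 0.13333936 0.042     ] 0.0407329496417869 -0.3318444938265602
marks [0.58468468 0.13349686 0.01      ] 0.09065745062820857 -0.11104478078301888
```

```bash
cat > d.py <<'E'
# d.py X Y Z yaw : rows (shift mm, turn) from present pose to a TCP target
import sys; from h import *
from scipy.spatial.transform import Rotation as Q
s=sensors.get_state(); R=Q.from_quat(np.roll(s["orientation"],-1)).as_matrix()
T=np.array(list(map(float,sys.argv[1:5])))
yaw=np.arctan2(R[1,0],R[0,0])
print("t",round(s["clock"],2),"tcp",s["tcp_pos"].round(4),"yaw",round(yaw,3),"tilt",round(np.arccos(-R[2,2]),3),"j6",s["joint_pos"][5].round(3),"F",s["wrist_force"].round(1))
print("shift",(R.T@(T[:3]-s["tcp_pos"])*1000).round(1),"turn",round(-((T[3]-yaw+np.pi)%(2*np.pi)-np.pi),3))
E
python3 -m handwheel '[[473,-378,0,-1.1,0.75],[473,-378,0,-1.1,0.75],[473,-378,0,-1.1,0.75],[473,-378,0,-1.1,0.75],[473,-378,0,-1.1,0.75],[473,-378,0,-1.1,0.75],[473,-378,0,-1.1,0.75],[473,-378,0,-1.1,0.75]]' 40
python3 d.py 0.51 -0.054 0.19 3.1416
```

```text
clock: 0.9
tcp_pos: [0.3923, -0.2217, 0.1942]
orientation: [-0.0, 0.768, 0.641, -0.0]
wrist_force: [0.5, -1.3, -0.1]
finger_gap: 0.0638
grip_force: 0.0
t 0.9 tcp [ 0.3923 -0.2217  0.1942] yaw 1.391 tilt 0.0 j6 1.058 F [ 0.5 -1.3 -0.1]
shift [186.1  85.7   4.2] turn -1.751
```

```bash
python3 -m handwheel '[[186,85,0,-1.1,0.75],[186,85,0,-1.1,0.75],[186,85,0,-1.1,0.75],[186,85,0,-1.1,0.75],[186,85,0,-1.1,0.75],[186,85,0,-1.1,0.75],[186,85,0,-1.1,0.75],[186,85,0,-1.1,0.75]]' >/dev/null
python3 -m handwheel '[[0,0,0,-0.6,0.75],[0,0,0,-0.6,0.75],[0,0,0,-0.6,0.75],[0,0,0,-0.6,0.75],[0,0,0,-0.6,0.75],[0,0,0,-0.6,0.75]]' >/dev/null
python3 d.py 0.51 -0.054 0.12 3.1416
python3 - <<'E'
from h import *
c=imaging.read_camera("wrist"); cv2.imwrite("pics/w1.png",c["color"]); print(c["xyz"],c["rotation"])
t=imaging.read_camera("top")
W=cloud(c)
m=(np.hypot(W[...,0]-.51,W[...,1]+.054)<.04)&(W[...,2]>.07)&(W[...,2]<.085)
P=W[m]; print(len(P)); 
if len(P)>20: print(cv2.minEnclosingCircle(P[:,:2].astype(np.float32)),np.median(P[:,2]))
E
```

```text
t 2.3 tcp [ 0.5091 -0.0563  0.1941] yaw 3.083 tilt 0.001 j6 -0.209 F [ 0.9 -0.2 -0. ]
shift [-0.8  2.3 74.1] turn -0.058
[ 0.43524189 -0.05205919  0.37380826] [0.10561798 0.71987573 0.67872698 0.09976702]
578
((0.5090007781982422, -0.05640026926994324), 0.019632019102573395) 0.07730041024228076
```

View pics/w1.png

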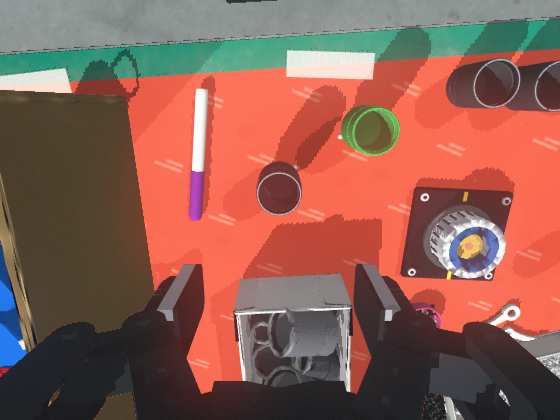

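The wrist view shows the lamp at (280,190), with a pin tip near (299,166) to its upper right, and the socket at (470,245). I enlarge both.

Run:
```python
from h import *
import pickle
c=imaging.read_camera("wrist"); pickle.dump(c,open("c1.pkl","wb"))
k=c["color"]
a=cv2.resize(k[145:225,240:320],(400,400),interpolation=cv2.INTER_CUBIC)
b=cv2.resize(k[200:280,425:505],(400,400),interpolation=cv2.INTER_CUBIC)
cv2.imwrite("pics/crop1.png",np.hstack([cv2.convertScaleAbs(a,alpha=1.6),b]))
```

```text
(no output)
```

View pics/crop1.png

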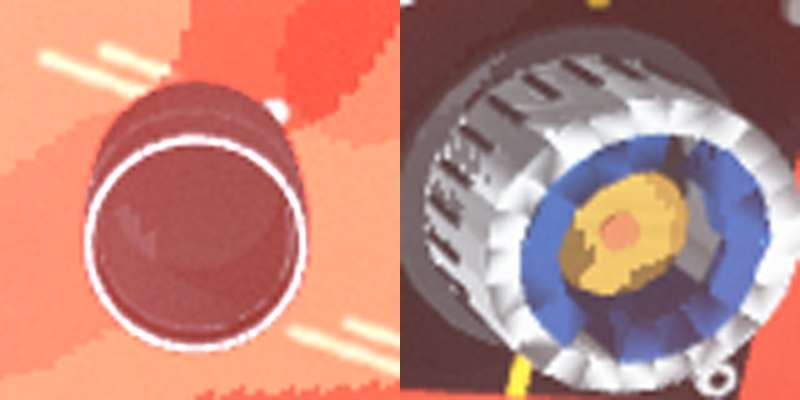

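Left: the pin tip is at crop (276,110), full (295.2,167). Right: the slots are at crop (680,145) and (600,340), full (481,229) and (465,268).

```bash
python3 - <<'E'
from h import *
import pickle
c=pickle.load(open("c1.pkl","rb"))
def plane(u,v,z):
    a=pix(c,u,v,1.); o=np.array(c["xyz"]); d=a-o; return o+d*(z-o[2])/d[2]
L=np.array([.509,-.0558])
p=plane(295.2,167,.008)[:2]; print("pin",p-L,np.linalg.norm(p-L),np.arctan2(*(p-L)[::-1]))
W=cloud(c)
m=(np.hypot(W[...,0]-.585,W[...,1]-.134)<.045)&(W[...,2]>.042)&(W[...,2]<.05)
P=W[m]; o,r=cv2.minEnclosingCircle(P[:,:2].astype(np.float32)); print("rim",o,r,np.median(P[:,2]))
o=np.array(o)
for q,z in (((481,229),.044),((465,268),.044)):
    s=plane(*q,z)[:2]-o; print("slot",s,np.linalg.norm(s),np.arctan2(s[1],s[0]))
E
python3 -m handwheel '[[0,2,40,-0.06,0.75],[0,2,80,-0.06,0.75],[0,2,120,-0.06,0.75],[0,2,140,-0.06,0.75],[0,2,150,-0.06,0.75],[0,2,158,-0.06,0.75],[0,2,158,-0.06,0.75]]' 
python3 d.py 0.509 -0.0553 0.035 3.1416
```

```text
pin [-0.00957374  0.01721111] 0.01969464005043913 2.078427707326478
rim (0.5848067998886108, 0.13224348425865173) 0.032017119228839874 0.04610382088440573
slot [-0.02010031  0.00671267] 0.021191569544240594 2.819279380809167
slot [ 0.02118245 -0.00506553] 0.021779712258920274 -0.2347298749251737
clock: 3.15
tcp_pos: [0.5095, -0.0544, 0.0362]
orientation: [-0.0, -0.002, 1.0, -0.0]
wrist_force: [0.6, -0.0, -0.2]
finger_gap: 0.0641
grip_force: 0.0
t 3.15 tcp [ 0.5095 -0.0544  0.0362] yaw -3.137 tilt 0.0 j6 -0.268 F [ 0.6 -0.  -0.2]
shift [ 0.5 -0.9  1.2] turn 0.005
```

```bash
python3 -m handwheel '[[0,-1,1,0,0.3],[0,-1,1,0,0.3],[0,-1,1,0,0.3],[0,-1,1,0,0.3],[0,-1,1,0,0.3],[0,-1,1,0,0.3]]' 60
python3 -m handwheel '[[0,0,-20,0,0.3],[0,0,-50,0,0.3],[0,0,-80,0,0.3],[0,0,-80,0,0.3],[0,0,-80,0,0.3],[0,0,-80,0,0.3]]'
python3 - <<'E'
from h import *
import pickle
s=imaging.read_camera("side");pickle.dump(s,open("c2.pkl","wb"))
def proj(c,X):
    from scipy.spatial.transform import Rotation as Q
    R=Q.from_quat(np.roll(c["rotation"],-1)).as_matrix(); p=R.T@(np.array(X)-c["xyz"]); return c["fx"]*p[0]/p[2]+c["cx"],c["fy"]*p[1]/p[2]+c["cy"]
u,v=map(int,proj(s,(.51,-.055,.1)));print(u,v)
cv2.imwrite("pics/s2.png",cv2.resize(s["color"][v-30:v+30,u-30:u+30],(600,600),interpolation=cv2.INTER_CUBIC))
E
```

```text
clock: 3.75
tcp_pos: [0.5109, -0.0558, 0.0371]
orientation: [0.002, -0.003, 1.0, -0.001]
wrist_force: [-0.8, -0.5, 6.4]
finger_gap: 0.034
grip_force: 58.9
clock: 4.35
tcp_pos: [0.5085, -0.0551, 0.1144]
orientation: [-0.001, -0.003, 1.0, 0.0]
wrist_force: [-0.8, 0.2, -1.3]
finger_gap: 0.0338
grip_force: 59.4
283 156
```

View pics/s2.png

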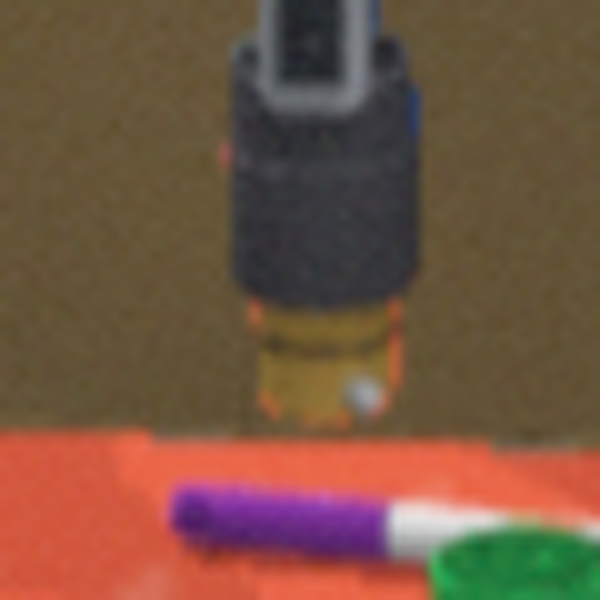

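Run:
```python
from h import *
import pickle
s=pickle.load(open("c2.pkl","rb"));W=cloud(s)
for y in range(20,440,20):
    u=283; v=156-30+y/10
    p=W[int(v),u-0]; q=W[int(v),u+4]; print(y,W[int(v),283].round(4),W[int(v),288].round(4),W[int(v),275].round(4))
print("pin",W[156-30+39,253+36])
print(sensors.get_state())
```

```text
20 [ 0.5075 -0.0269  0.1735] [ 0.4977 -0.031   0.1722] [ 0.5387 -0.2097  0.108 ]
40 [ 0.5076 -0.0279  0.1689] [ 0.4978 -0.0339  0.1669] [ 0.5389 -0.2115  0.1024]
60 [ 0.5076 -0.0262  0.1652] [ 0.4979 -0.0341  0.1625] [ 0.5384 -0.2044  0.0999]
80 [ 0.5076 -0.0263  0.1609] [ 0.4979 -0.0344  0.1581] [ 0.5382 -0.2001  0.0965]
100 [ 0.508  -0.0313  0.1547] [ 0.4978 -0.0316  0.1548] [ 0.5389 -0.2087  0.0883]
120 [ 0.5083 -0.036   0.1486] [ 0.4982 -0.0384  0.1479] [ 0.539  -0.2084  0.0833]
140 [ 0.5086 -0.0388  0.1432] [ 0.4981 -0.0366  0.1442] [ 0.539  -0.2074  0.0786]
160 [ 0.5085 -0.0372  0.1394] [ 0.4983 -0.039   0.1389] [ 0.5265 -0.0548  0.1324]
180 [ 0.5085 -0.0365  0.1353] [ 0.498  -0.0344  0.1363] [ 0.5389 -0.2042  0.0696]
200 [ 0.5083 -0.0334  0.1321] [ 0.4981 -0.0358  0.1313] [ 0.5393 -0.2075  0.0632]
220 [ 0.5083 -0.0326  0.128 ] [ 0.4981 -0.0355  0.127 ] [ 0.5398 -0.2127  0.056 ]
240 [ 0.5085 -0.0344  0.1228] [ 0.4983 -0.0381  0.1215] [ 0.5395 -0.2081  0.0526]
260 [ 0.5087 -0.0363  0.1176] [ 0.4983 -0.0367  0.1176] [ 0.5396 -0.2089  0.0471]
280 [ 0.5085 -0.0338  0.1141] [ 0.4981
[... 675 characters left out ...]
'joint_pos': array([-2.64922589e-01,  2.32723885e-01, -2.63457871e-01,  1.07704437e+00,
       -1.24896367e-04, -2.70124037e-01]), 'qvel': array([-0.00150718,  0.00542852, -0.00078518,  0.00058571,  0.0002454 ,
       -0.00015569]), 'tau': array([ 6.21446263e-03, -4.30281150e+01,  2.91204411e+01, -1.82948273e-02,
       -1.20189266e-03,  2.96861799e-04]), 'tcp_pos': array([ 0.50832487, -0.05506001,  0.11406743]), 'orientation': array([-1.18819019e-03, -2.60079503e-03,  9.99995878e-01,  2.60923848e-04]), 'wrist_force': array([-0.0554029 ,  0.03567198, -0.98664922]), 'ft_torque': array([-0.02128863, -0.01118867, -0.04690074]), 'grip_force': 59.40821446449263, 'finger_gap': 0.03369726063137258}
```

Held and lifted: the underside is about 37 mm below the TCP, and the pin is at (363,393) in the crop, about 2.04 rad. I turn it by about −0.8 and move over the socket.

```bash
python3 -m handwheel '[[-10,20,-15,-0.15,0.3],[-25,60,-15,-0.3,0.3],[-40,100,-15,-0.45,0.3],[-55,140,-15,-0.6,0.3],[-72,170,-15,-0.75,0.3],[-77,188,-5,-0.81,0.3],[-77,188,0,-0.81,0.3],[-77,188,0,-0.81,0.3]]'
python3 -m handwheel '[[0,0,0,0,0.3],[0,0,0,0,0.3],[0,0,0,0,0.3]]' >/dev/null
python3 d.py 0.5849 0.1333 0.105 3.95
python3 - <<'E'
from h import *
import pickle
C={n:imaging.read_camera(n) for n in("side","wrist")};pickle.dump(C,open("c3.pkl","wb"))
W=cloud(C["side"])
for z0,z1 in((.11,.125),(.125,.14),(.085,.1)):
    m=(W[...,2]>z0)&(W[...,2]<z1)&(W[...,1]>.1)&(W[...,1]<.17)&(abs(W[...,0]-.585)<.05)
    v,u=np.where(m); P=W[m]; print(z0,len(P),"u",u.min(),u.max(),"x",P[:,0].min(),P[:,0].max(),"ymax",np.percentile(P[:,1],90))
m=(W[...,2]>.04)&(W[...,2]<.052)&(np.hypot(W[...,0]-.585,W[...,1]-.133)<.04)
P=W[m];v,u=np.where(m);print("rim u",u.min(),u.max(),cv2.minEnclosingCircle(P[:,:2].astype(np.float32)))
k=C["side"]["color"];cv2.imwrite("pics/s3.png",cv2.resize(k[150:260,190:290],(500,550),interpolation=cv2.INTER_CUBIC))
E
```

```text
clock: 5.2
tcp_pos: [0.5836, 0.133, 0.1129]
orientation: [-0.002, -0.396, 0.918, 0.001]
wrist_force: [0.0, -0.6, -0.7]
finger_gap: 0.0336
grip_force: 59.6
t 5.5 tcp [0.5856 0.1321 0.1159] yaw -2.328 tilt 0.001 j6 -0.725 F [ 0.6  0.5 -0.9]
shift [-0.4  1.3 10.9] turn 0.005
0.11 170 u 225 247 x 0.5630550419837382 0.6031694152312014 ymax 0.1530505463017548
0.125 180 u 225 247 x 0.5624400277311435 0.6021901285851713 ymax 0.15289066139987934
0.085 135 u 226 248 x 0.5620167208308807 0.6043324532990919 ymax 0.14698047289717414
rim u 221 254 ((0.5834525227546692, 0.13348275423049927), 0.033124394714832306)
```

View pics/s3.png

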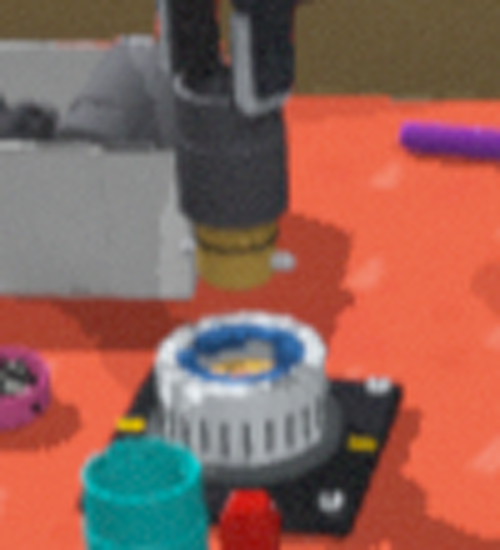

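The pin sits at crop (283,262), which is consistent with 2.85 rad, over the slot angle of about 2.85. The head is centred within about 1 mm. I lower it gently.

```bash
python3 -m handwheel '[[0,1,10,0,0.3],[0,1,20,0,0.3],[0,1,26,0,0.3],[0,1,30,0,0.3],[0,1,32,0,0.3],[0,1,34,0,0.3],[0,1,34,0,0.3]]'
python3 -m handwheel '[[0,0,1,0,0.3],[0,0,2,0,0.3],[0,0,2,0,0.3]]'
python3 -m handwheel '[[0,0,1,0,0.3],[0,0,2,0,0.3],[0,0,2,0,0.3]]'
```

```text
clock: 6.3
tcp_pos: [0.5848, 0.1337, 0.0812]
orientation: [-0.0, -0.396, 0.918, -0.0]
wrist_force: [0.9, 0.0, -1.5]
finger_gap: 0.0339
grip_force: 59.6
clock: 6.6
tcp_pos: [0.5848, 0.1337, 0.0794]
orientation: [0.0, -0.396, 0.918, -0.0]
wrist_force: [0.4, 0.2, -1.0]
finger_gap: 0.0338
grip_force: 59.6
clock: 6.9
tcp_pos: [0.5846, 0.1337, 0.0772]
orientation: [-0.0, -0.396, 0.918, 0.0]
wrist_force: [0.7, -0.3, -1.5]
finger_gap: 0.0338
grip_force: 59.6
```

```bash
for i in 1 2; do python3 -m handwheel '[[0,0,1,0,0.3],[0,0,1,0,0.3],[0,0,1,0,0.3]]' | grep -E 'tcp|wrist'; done
python3 -m handwheel '[[0,0,1,0,0.3],[0,0,1,0,0.3],[0,0,1,0,0.3]]' | grep -E 'tcp|wrist'
```

```text
tcp_pos: [0.5847, 0.1337, 0.0763]
wrist_force: [-0.8, 0.3, -0.8]
tcp_pos: [0.5848, 0.1336, 0.0753]
wrist_force: [-0.1, -0.7, -1.6]
tcp_pos: [0.5849, 0.1337, 0.0746]
wrist_force: [0.2, -0.4, 0.3]
```

```bash
python3 -m handwheel '[[0,0,1,0,0.3],[0,0,1,0,0.3],[0,0,1,0,0.3]]' | grep -E 'tcp|wrist'
python3 -m handwheel '[[0,0,1,0,0.3],[0,0,1,0,0.3],[0,0,1,0,0.3]]' | grep -E 'tcp|wrist'
```

```text
tcp_pos: [0.5849, 0.1337, 0.0735]
wrist_force: [-0.2, -0.3, 1.5]
tcp_pos: [0.585, 0.1337, 0.0726]
wrist_force: [-0.3, -0.7, 2.3]
```

The force rises at about 0.7 N/mm from z≈0.0745, which is the plunger's spring. The pins are already in the slots, so I keep pressing.

```bash
python3 -m handwheel '[[0,0,1,0,0.3],[0,0,2,0,0.3],[0,0,3,0,0.3],[0,0,3,0,0.3]]' | grep -E 'tcp|wrist'
python3 -m handwheel '[[0,0,1,0,0.3],[0,0,2,0,0.3],[0,0,3,0,0.3],[0,0,3,0,0.3]]' | grep -E 'tcp|wrist'
```

```text
tcp_pos: [0.585, 0.1337, 0.0697]
wrist_force: [0.8, -0.1, 3.7]
tcp_pos: [0.5852, 0.1338, 0.067]
wrist_force: [-0.4, -0.4, 6.7]
```

```bash
python3 -m handwheel '[[0,0,1,0,0.3],[0,0,2,0,0.3],[0,0,3,0,0.3],[0,0,3,0,0.3]]' | grep -E 'tcp|wrist'
python3 -m handwheel '[[0,0,1,0,0.3],[0,0,1,0,0.3],[0,0,1,0,0.3]]' | grep -E 'tcp|wrist|gap'
```

```text
tcp_pos: [0.5853, 0.1338, 0.0643]
wrist_force: [-1.5, -0.2, 8.1]
tcp_pos: [0.5853, 0.1338, 0.0634]
wrist_force: [-0.2, -0.3, 9.0]
finger_gap: 0.0339
```

Depth is about 21.4 mm. I twist clockwise (+turn).

```bash
python3 -m handwheel '[[0,0,0,0.1,0.3],[0,0,0,0.2,0.3],[0,0,0,0.3,0.3],[0,0,0,0.3,0.3]]' | grep -E 'tcp|wrist|orient'
python3 -c "
from h import *;s=sensors.get_state();print(s['ft_torque'].round(2),s['joint_pos'][5])"
python3 -m handwheel '[[0,0,0,0.1,0.3],[0,0,0,0.2,0.3],[0,0,0,0.3,0.3],[0,0,0,0.4,0.3],[0,0,0,0.5,0.3],[0,0,0,0.5,0.3]]' | grep -E 'tcp|wrist|orient'
python3 -c "
from h import *;s=sensors.get_state();print(s['ft_torque'].round(2),s['joint_pos'][5])"
```

```text
tcp_pos: [0.5855, 0.134, 0.0633]
orientation: [0.001, -0.254, 0.967, -0.0]
wrist_force: [-0.8, -0.2, 7.3]
[-0.01  0.06 -0.07] -0.4220772259912245
tcp_pos: [0.5857, 0.134, 0.0634]
orientation: [0.001, -0.007, 1.0, 0.0]
wrist_force: [0.6, -0.7, 7.7]
[ 0.03  0.   -0.06] 0.07791628257581405
```

```bash
python3 -m handwheel '[[0,0,0,0.1,0.3],[0,0,0,0.2,0.3],[0,0,0,0.3,0.3],[0,0,0,0.4,0.3],[0,0,0,0.5,0.3],[0,0,0,0.6,0.3],[0,0,0,0.65,0.3],[0,0,0,0.65,0.3]]' | grep -E 'tcp|wrist|orient'
python3 -c "
from h import *;s=sensors.get_state();print(s['ft_torque'].round(2),s['joint_pos'][5])"
for i in 1 2; do python3 -m handwheel '[[0,0,0,0.04,0.3],[0,0,0,0.04,0.3]]' | grep -E 'wrist|orient'
python3 -c "
from h import *;s=sensors.get_state();print(s['ft_torque'].round(2),s['joint_pos'][5])"; done
```

```text
tcp_pos: [0.5857, 0.1337, 0.0633]
orientation: [0.001, 0.313, 0.95, 0.0]
wrist_force: [0.3, -1.1, 6.5]
[-0.11  0.03 -0.  ] 0.7268529574710175
orientation: [0.001, 0.331, 0.944, 0.0]
wrist_force: [-0.2, -1.0, 7.1]
[-0.17  0.01 -0.03] 0.7665108717848269
orientation: [0.001, 0.35, 0.937, 0.0]
wrist_force: [-0.3, 0.3, 7.4]
[-0.13  0.02  0.01] 0.8065358775393581
```

```bash
python3 -m handwheel '[[0,0,-1,0,0.3],[0,0,-2,0,0.3],[0,0,-3,0,0.3],[0,0,-4,0,0.3],[0,0,-4,0,0.3]]' | grep -E 'tcp|wrist'
python3 -m handwheel '[[0,0,-1,0,0.3],[0,0,-1,0,0.3],[0,0,-1,0,0.3]]' | grep -E 'tcp|wrist'
python3 -m handwheel '[[0,0,-1,0,0.3],[0,0,-1,0,0.3],[0,0,-1,0,0.3]]' | grep -E 'tcp|wrist'
python3 -c "
from h import *;s=sensors.get_state();print(s['ft_torque'].round(2))"
```

```text
tcp_pos: [0.5854, 0.1338, 0.0669]
wrist_force: [1.3, -0.3, 6.1]
tcp_pos: [0.5852, 0.1338, 0.0676]
wrist_force: [1.4, -0.4, 4.4]
tcp_pos: [0.5849, 0.1338, 0.0683]
wrist_force: [0.9, 0.4, 2.2]
[ 0.19 -0.52 -0.02]
```

Force drops off about where the notch ends (depth about 15–16 mm). I let go slowly and check.

```bash
python3 -m handwheel '[[0,0,0,0,0.5],[0,0,0,0,0.7],[0,0,0,0,0.7],[0,0,0,0,0.75],[0,0,0,0,0.75]]'
python3 -m handwheel '[[0,0,-20,0,0.75],[0,0,-50,0,0.75],[0,0,-80,0,0.75],[0,0,-110,0,0.75],[0,0,-110,0,0.75],[0,0,-110,0,0.75]]' | grep -E 'tcp|wrist'
python3 - <<'E'
from h import *
s=imaging.read_camera("side")
W=cloud(s)
m=(W[...,2]>.085)&(W[...,2]<.15)&(np.hypot(W[...,0]-.585,W[...,1]-.133)<.03)
P=W[m];print(len(P),np.percentile(P[:,2],[90,97,100]))
T=P[P[:,2]>np.percentile(P[:,2],97)-.004];print(cv2.minEnclosingCircle(T[:,:2].astype(np.float32)))
cv2.imwrite("pics/s4.png",cv2.resize(s["color"][150:260,190:290],(500,550),interpolation=cv2.INTER_CUBIC))
E
```

```text
clock: 13.7
tcp_pos: [0.5844, 0.1337, 0.0681]
orientation: [-0.0, 0.35, 0.937, -0.0]
wrist_force: [-0.0, 0.4, 0.1]
finger_gap: 0.0641
grip_force: 0.0
tcp_pos: [0.5852, 0.1338, 0.179]
wrist_force: [-1.3, 0.5, -0.4]
435 [0.10901853 0.11012707 0.11069317]
((0.5817195177078247, 0.1356016993522644), 0.021206054836511612)
```

View pics/s4.png

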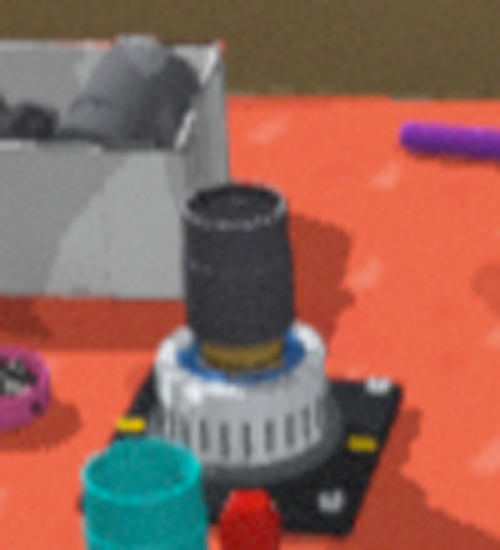

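The head stands in the ring, with its top rim near (235,205) and brass at (240,355) in the crop. The top is at z≈0.1095 against 0.109 for locked. Its lean in the image matches the one it had when held upright, so it is upright and locked. The gripper is clear.

```bash
python3 -c "
from h import *;print(workorder.hand_in())"
```

```text
the job is handed in; nothing more can be done
None
```

The brass-based torch head went into the socket, was twisted a quarter turn clockwise and let go; its top stands at about 0.110 m (0.109 m when locked) and it looks upright. The job is handed in, with no verdict returned.

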